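# Seat the tongue key in the centrifuge guard switch

## Task

The centrifuge will not start until its guard interlock is made. Take the flat-tongue key by its handle out of its parking stand, push its tongue straight down into the slot on top of the guard switch until the key is fully home, with its shoulder flush on the switch, then let go. Leave the round-pin key parked where it is.

Things in the scene. Friction and masses are not known exactly. Their poses are not given: they have to be found in the camera images.
- tongue_key: Flat-tongue key, 105 to 210 g, tongue down. Origin: centre of its shoulder plate's underside; z up, x along the tongue's width. Below: steel tongue 30 wide (x), 6 thick (y), 42 long. Above: shoulder 68 (x) by 44 (y) by 8 high, then an ivory bar handle 50 (x) by 22 (y), 45 high (top 53 above the origin): grip it across the 22 mm. Same after half a turn about z.
- stand: Grey open-sided stand, fixed, that the tongue key starts in; base 100 (x) by 64 (y), 60 high. Origin: centre of its underside, z up. The key's shoulder rests on its two cheeks (key origin 60 above the bench, within a few mm of the stand's axes); the tongue hangs about 4 mm free each way. Lift the key straight up 45 mm or more to free it.
- pin_key: The wrong key, to be left parked in its own stand of the same kind: same heights and materials, but a round pin (16 diameter), round shoulder (60 diameter) and round handle (32 diameter, 45 high). Origin: centre of its shoulder's underside, 60 above the bench; z up.
- switch_mouth (a point): Slot mouth centre, top face of the guard switch: grey block 90 (x) by 70 by 85 high, fixed. z up, x along the slot. Slot 40 (x) by 16 (y), 55 deep, flared by 8 all round at the top (56 by 32); no spring or latch. Key home: shoulder on the top face, key origin within a few mm of this point. A like block with a round hole (26 diameter) is not for this key.

How it is judged:
By the outcome, as a careful person would: the job done as asked, in the order asked, and still so for the second after the job is handed in, with the robot touching nothing.
It also fails if it takes over 43 s, if anything falls off the work surface, if the arm or the gripper's body presses on something with over 40 N, if the wrist force passes 120 N, or if a joint passes its speed limit or range.

## Robot

A 7-joint arm with a two-finger parallel gripper is mounted at the origin on the work surface. World frame = base frame: x ahead of the robot, y to its left, z up, the work surface at z = 0. Lengths are in m, angles in degrees, forces in N, time in s.
With the tool pointing down it reaches from about 0.4 to 0.925 m from the base axis. Payload 5.6 kg.
Tool frame: the origin (TCP) lies midway between the tips of the shut fingers; the grasp point (between the pads) lies 19 mm behind it; z points along the fingers, y is the line along which they close (so a half turn about z gives the same grasp; the last joint's range is limited). The gripper opens to 85 mm and grips with 20 to 120 N. Pads are 22 mm wide; open, the fingers measure 114 mm over their backs; the gripper's body (76 mm by 85 mm) begins 54 mm behind the grasp point. The pads swing forward as they close: fully open they stand 13 mm farther back than shut.
Start: joints at [-73.281, 26.786, -0.665, 91.828, 0.344, 61.387, -3.226], TCP at [0.214, 0.614, 0.231] pointing down, gripper open.
Joint ranges: [-144.91, 144.91], [-17.63, 115.5], [-89.93, 88.59], [15.96, 139.68], [-74.01, 254.01], [8.47, 105.57], [-167.45, 167.45]. Speed limits (degrees/s): [147.25, 147.25, 180, 180, 180, 180, 180].

## Interface

Orientations are given as [roll, pitch, yaw] about the fixed x, y, z axes, in that order (R = Rz(yaw) Ry(pitch) Rx(roll)).
In Python, from bench import robot, camrig, ticket gives the robot as it stands (robot), with the cameras (camrig) and the job (ticket).
- The arm moves only by the tool shift_gripper, called after "Request:" in YAML: its name, and indented under it one key for each argument. Schema: {"type":"object","properties":{"plan":{"type":"array","items":{"type":"array","items":{"type":"number"},"minItems":7,"maxItems":7},"minItems":1,"maxItems":12},"clamp_n":{"type":"number"},"only":{"type":"string"},"quiet":{"type":"boolean"},"lines":{"type":"string"}},"required":["plan"],"additionalProperties":false}. plan is a list of rows, 1 to 12 of them, each of 7 numbers: the opening from 0.0 (shut) to 1.0 (fully open), then dx, dy, dz in shares of 0.6 m (1.0 is 0.6 m), then a rotation vector rx, ry, rz in normalised numbers (1 is 2 rad); each row is the pose to reach, as a shift and turn from the pose commanded when the call began, along the tool's axes at that moment; what a row does not reach only later rows make up. A row lasts 1/8 s, in which the tool goes at most 0.0625 m and 10.7 degrees, less where a joint would pass 70% of its speed; a pose out of reach is approached as far as the arm can. The fingers move at their own pace and stop on an object; clamp_n is the grip in N (left out, the last holds). Time passes only in rows, so rows that do not move let the fingers close. The tool returns the time, the measured TCP pose, the force, the opening and the grip force at its end. only (a regular expression) keeps the lines of the reply that match it, lines (a string "A,B") keeps lines A to B, and quiet returns only ok. A shift or turn number past 1, either way, is cut back to 1. Input that does not fit is refused with a message, and nothing moves.
- robot.observe(): the state, without advancing time (a new reading comes with each control period).
- camrig.camera(name): name is "side" or "top" or "wrist"; returns a dict with "frame" (420x560x3 uint8, red, green, blue), "fx", "fy", "cx", "cy" (pixels), "k1" (the pictures are not rectified: a ray, as slopes to the right and down, at radius r is drawn at 1 + k1 r^2 times it, then the intrinsics apply), "rvec" (rotation vector, rad) and "tvec" (3), from world to camera coordinates, as OpenCV has them. Camera axes: x right, y down, z forward; pixel columns grow to the right and rows downward; lengths in m; the calibration is good to about 2 mm. A picture is of the moment at which its call begins. There is no depth.
- ticket.sign_off(): hands the job in; it is judged then, once.
The state is a dict: "clock": time; "joint_positions": joint angles; "joint_vel": joint speeds; "effort": joint torques, N m; "ee_pos": TCP position; "ee_rot": TCP orientation; "ft_force": force on the tool from outside, world axes, zero at the start; "torque": the same for the moment, N m; "gripper_width": opening from 0.0 (shut) to 1.0 (fully open); "grasp_force": force on a finger pad.
Only numpy, scipy, OpenCV 4.12 (cv2) and the standard library are available. Lean on these libraries where they do the work, as an engineer would, in place of code of your own. Each camera call takes 0.05 s, during which the arm holds its last target. There are 200 camera calls.

## Working session

There is one attempt and no reset: what is moved stays moved. The work goes in short steps, Python scripts to look and compute and a tool call to move; the robot and the scene stay as the last step left them, time stands still between calls to the robot, and variables do not carry over. Pictures are saved under pics/ and viewed, at most 10 in all, crops included, and the job is handed in when it is done.

```bash
mkdir -p pics; ls
```

Run:
```python
from bench import robot, camrig, ticket
import cv2,json,numpy as np
s=robot.observe();print(s['clock'],s['ee_pos'],s['ee_rot'],s['gripper_width'])
d={}
for n in ("top","side"):
    c=camrig.camera(n);cv2.imwrite(f"pics/{n}0.png",c['frame'][:,:,::-1])
    d[n]={k:np.array(v).tolist() for k,v in c.items() if k!='frame'};print(d[n])
json.dump(d,open('cal.json','w'))
```

```text
bench.py
pics
0.0 [0.21345427 0.61334826 0.2303352 ] [-1.79897655e+02  6.64299329e-03  1.60811278e+02] 1.0007481006206986
{'fx': 459.7328831364816, 'fy': 459.7328831364816, 'cx': 277.1544189223974, 'cy': 214.6641019579006, 'k1': -0.08226948362136019, 'rvec': [2.167473039814366, -2.172985352704853, 0.17002000379844562], 'tvec': [-0.02295627665815332, 0.5476212329968125, 0.8571360163340037]}
{'fx': 392.2202313440339, 'fy': 392.2202313440339, 'cx': 277.67621613143507, 'cy': 209.57127697333462, 'k1': -0.011161717369962056, 'rvec': [0.7511573385884223, -2.4246817368462525, 1.3417865891374912], 'tvec': [0.4433945646694528, 0.24321116730845038, 0.5625548741325195]}
```

View pics/top0.png

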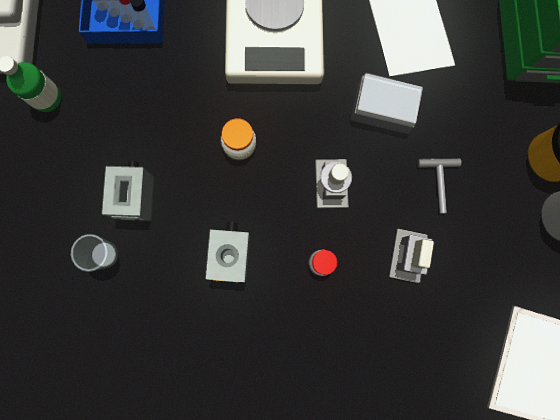

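View pics/side0.png

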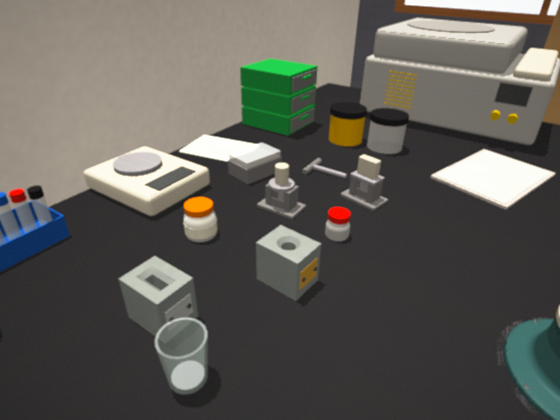

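The top view shows the slot switch at about (123,191), the flat key's handle at about (425,253), the pin key at (338,175), and the round-hole block at (228,256), which isn't for this key. I'll enlarge the first two.

Run:
```python
import cv2,numpy as np
t=cv2.imread('pics/top0.png');s=cv2.imread('pics/side0.png')
def crop(im,u,v,w=66,h=50):return cv2.resize(im[v:v+h,u:u+w],None,fx=6,fy=6,interpolation=cv2.INTER_CUBIC)
a=np.hstack([crop(t,380,226,66,60),crop(t,96,160,66,60)])
cv2.imwrite('pics/c1.png',a)
b=np.hstack([crop(s,335,150,66,60),crop(s,130,252,66,60)])
cv2.imwrite('pics/c2.png',b)
```

Create geo.py:
```python
import json,numpy as np,cv2
C=json.load(open('cal.json'))
def mats(n,c=None):
    c=c or C[n];K=np.array([[c['fx'],0,c['cx']],[0,c['fy'],c['cy']],[0,0,1.]])
    return K,np.array([c['k1'],0,0,0,0.]),np.array(c['rvec'],float),np.array(c['tvec'],float)
def proj(n,P,c=None):
    K,D,r,t=mats(n,c);return cv2.projectPoints(np.array(P,float).reshape(-1,1,3),r,t,K,D)[0][:,0]
def onz(n,uv,z,c=None):
    K,D,r,t=mats(n,c);R=cv2.Rodrigues(r)[0]
    x=cv2.undistortPoints(np.array(uv,float).reshape(-1,1,2),K,D)[:,0]
    d=np.c_[x,np.ones(len(x))]@R;o=-R.T@t
    return o+d*((z-o[2])/d[:,2])[:,None]
```

```text
(no output)
```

View pics/c1.png

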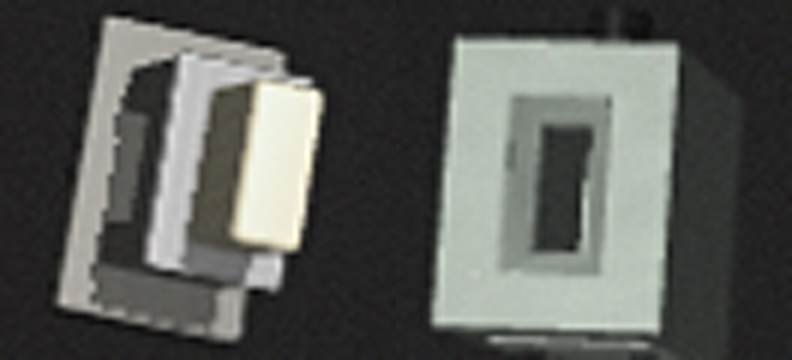

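View pics/c2.png

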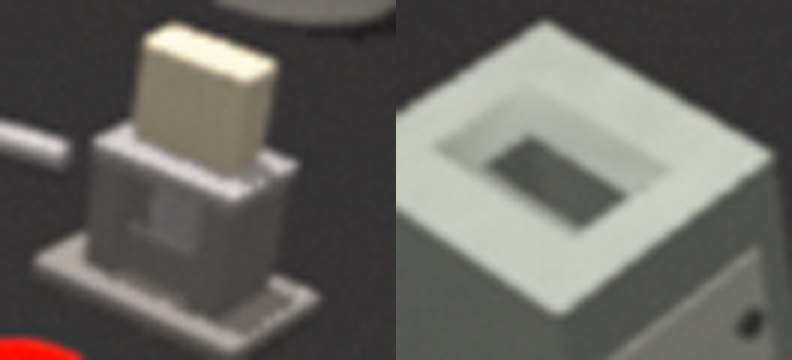

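Crop c1 shows the handle top quad at (256,80), (323,92), (299,252), (231,240) and the flare quad at (512,94), (612,97), (602,274), (500,271). Crop c2 shows the same two features from the side. I'll fit both poses from these.

Run:
```python
import numpy as np
from geo import *
from scipy.optimize import least_squares
from bench import robot, camrig, ticket
def px(p,ox,oy,sx=0):p=np.array(p,float);return np.c_[ox+(p[:,0]-sx+.5)/6-.5,oy+(p[:,1]+.5)/6-.5]
sets={
'key':[('top',px([(256,80),(323,92),(299,252),(231,240)],380,226),.05,.022,.113),('side',px([(177,22),(277,65),(246,84),(146,38)],335,150),.05,.022,.113)],
'flare':[('top',px([(512,94),(612,97),(602,274),(500,271)],96,160,396),.056,.032,.085),('side',px([(520,83),(676,172),(580,240),(434,148)],130,252,396),.056,.032,.085)],
'block':[('top',px([(455,37),(679,40),(660,331),(432,326)],96,160,396),.09,.07,.085)]}
for k,obs in sets.items():
    for sub in ([obs[:1],obs[1:],obs] if len(obs)>1 else [obs]):
        c0=onz(sub[0][0],sub[0][1],sub[0][4]).mean(0)
        best=None
        for y0 in range(0,180,30):
          def f(p):
            r=[]
            for n,uv,L,W,z in sub:
                a=np.array([[1,1],[1,-1],[-1,-1],[-1,1]])/2*[L,W];c,s=np.cos(p[2]),np.sin(p[2])
                P=a@np.array([[c,s],[-s,c]])+p[:2];q=proj(n,np.c_[P,np.full(4,z)])
                D=np.linalg.norm(uv[:,None]-q[None],axis=2);j=D.argmin(1);r.append((uv-q[j]).ravel())
            return np.concatenate(r)
          o=least_squares(f,[*c0[:2],np.radians(y0)])
          if best is None or o.cost<best.cost:best=o
        print(k,[x[0] for x in sub],best.x[:2].round(4),(np.degrees(best.x[2])%180).round(1),'rms',np.sqrt(2*best.cost/len(best.fun)).round(2))
```

```text
key ['top'] [ 0.4682 -0.2871] 168.8 rms 0.4
key ['side'] [ 0.4673 -0.2836] 164.5 rms 0.35
key ['top', 'side'] [ 0.4682 -0.2867] 167.9 rms 0.55
flare ['top'] [0.5869 0.2624] 178.7 rms 0.21
flare ['side'] [0.5855 0.2638] 180.0 rms 0.61
flare ['top', 'side'] [0.5864 0.263 ] 179.4 rms 0.58
block ['top'] [0.5872 0.2625] 178.5 rms 0.16
```

Create go.py:
```python
import sys,numpy as np
from bench import robot, camrig, ticket
from scipy.spatial.transform import Rotation as R
def delta(x,y,z,yaw):
    s=robot.observe();A=R.from_euler('xyz',s['ee_rot'],degrees=True)
    B=R.from_euler('xyz',[180,0,yaw],degrees=True)
    print((A.inv().apply(np.array([x,y,z])-s['ee_pos'])).round(4),(A.inv()*B).as_rotvec(degrees=True).round(2))
v=list(map(float,sys.argv[1:]))
for i in range(0,len(v),4):delta(*v[i:i+4])
```

```bash
python3 go.py .5 .1 .22 168.5  .468 -.2865 .20 168.5
```

```text
[-0.4393 -0.3907  0.0111] [-0.09  0.   -7.69]
[-0.5362 -0.7662  0.0317] [-0.09  0.   -7.69]
```

The manual's scale: shifts go in shares of 0.6 m and turns go in shares of 2 rad. Converting my numbers, -0.44 m is -0.7333, -0.39 m is -0.65, -7.7 degrees is -0.0672.

Request:
shift_gripper:
  plan:
    - [1, -0.7333, -0.65, 0.0183, 0, 0, -0.0672]
    - [1, -0.7333, -0.65, 0.0183, 0, 0, -0.0672]
    - [1, -0.7333, -0.65, 0.0183, 0, 0, -0.0672]
    - [1, -0.7333, -0.65, 0.0183, 0, 0, -0.0672]
    - [1, -0.7333, -0.65, 0.0183, 0, 0, -0.0672]
    - [1, -0.7333, -0.65, 0.0183, 0, 0, -0.0672]
    - [1, -0.7333, -0.65, 0.0183, 0, 0, -0.0672]
    - [1, -0.7333, -0.65, 0.0183, 0, 0, -0.0672]
    - [1, -0.7333, -0.65, 0.0183, 0, 0, -0.0672]
    - [1, -0.7333, -0.65, 0.0183, 0, 0, -0.0672]

```text
clock: 1.35
ee_pos: [0.5022, 0.0968, 0.2202]
ee_rot: [-179.9, 0.0, 168.2]
ft_force: [-0.3, 0.0, -0.5]
gripper_width: 0.999
grasp_force: 0.0
```

```bash
python3 go.py .468 -.2865 .20 168.5
```

```text
[-0.0449 -0.3822  0.0206] [-0.07  0.03 -0.3 ]
```

In the tool's units: -0.382 m is -0.6367, -0.045 m is -0.075, -0.3 degrees is -0.0026.

Request:
shift_gripper:
  plan:
    - [1, -0.075, -0.6367, 0.0333, 0, 0, -0.0026]
    - [1, -0.075, -0.6367, 0.0333, 0, 0, -0.0026]
    - [1, -0.075, -0.6367, 0.0333, 0, 0, -0.0026]
    - [1, -0.075, -0.6367, 0.0333, 0, 0, -0.0026]
    - [1, -0.075, -0.6367, 0.0333, 0, 0, -0.0026]
    - [1, -0.075, -0.6367, 0.0333, 0, 0, -0.0026]
    - [1, -0.075, -0.6367, 0.0333, 0, 0, -0.0026]
    - [1, -0.075, -0.6367, 0.0333, 0, 0, -0.0026]
    - [1, -0.075, -0.6367, 0.0333, 0, 0, -0.0026]

```text
clock: 2.48
ee_pos: [0.4696, -0.2803, 0.2]
ee_rot: [179.9, -0.0, 169.0]
ft_force: [-0.3, 0.6, -0.4]
gripper_width: 0.998
grasp_force: 0.0
```

```bash
python3 go.py .468 -.2865 .077 168.5
```

Run:
```python
from bench import robot, camrig, ticket
import cv2,numpy as np
from geo import *
c=camrig.camera('wrist');cc={k:np.array(v).tolist() for k,v in c.items() if k!='frame'}
json.dump(cc,open('w1.json','w'))
cv2.imwrite('pics/w1.png',c['frame'][:,:,::-1])
y=np.radians(168.5);ca,sa=np.cos(y),np.sin(y)
P=[[.468+ca*a-sa*b,-.2865+sa*a+ca*b,.113] for a,b in((.025,.011),(.025,-.011),(-.025,-.011),(-.025,.011))]
print(proj('w',P,cc).round(1))
```

```text
[ 0.0003 -0.0066  0.123 ] [ 0.07 -0.03  0.47]
[[253.4 186. ]
 [282.3 186.2]
 [281.4 247.5]
 [254.1 247.3]]
```

View pics/w1.png

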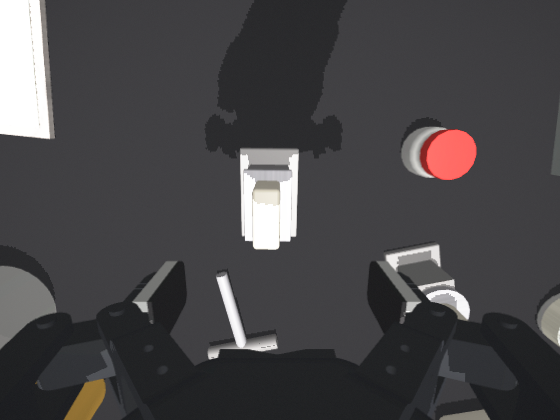

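The wrist view shows the handle top spanning about columns 253–281 and rows 183–248, with its upper part in the gripper's shadow. That matches the predicted quad, so I'm descending to grip.

```bash
python3 go.py .468 -.2865 .077 168.5
```

```text
[ 0.0004 -0.0066  0.1232] [ 0.06 -0.01  0.49]
```

In the tool's units: 0.123 m is 0.205, -0.0066 m is -0.011, 0.5 degrees is 0.0044.

Request:
shift_gripper:
  plan:
    - [1, 0, -0.011, 0.0333, 0, 0, 0.0044]
    - [1, 0, -0.011, 0.0833, 0, 0, 0.0044]
    - [1, 0, -0.011, 0.1333, 0, 0, 0.0044]
    - [1, 0, -0.011, 0.175, 0, 0, 0.0044]
    - [1, 0, -0.011, 0.205, 0, 0, 0.0044]
    - [1, 0, -0.011, 0.205, 0, 0, 0.0044]
    - [1, 0, -0.011, 0.205, 0, 0, 0.0044]
  clamp_n: 50

```text
clock: 3.4
ee_pos: [0.4685, -0.2889, 0.0781]
ee_rot: [-180.0, 0.1, 168.3]
ft_force: [-0.0, -0.6, -0.1]
gripper_width: 1.002
grasp_force: 0.0
```

```bash
python3 go.py .468 -.2865 .077 168.5
```

```text
[0.0009 0.0023 0.0011] [-0.01  0.08 -0.16]
```

In the tool's units: 0.002 m is 0.0033, 0.001 m is 0.0017.

Request:
shift_gripper:
  plan:
    - [1, 0.0017, 0.0033, 0.0017, 0, 0, 0]
    - [1, 0.0017, 0.0033, 0.0017, 0, 0, 0]
    - [0.0, 0.0017, 0.0033, 0.0017, 0, 0, 0]
    - [0, 0.0017, 0.0033, 0.0017, 0, 0, 0]
    - [0, 0.0017, 0.0033, 0.0017, 0, 0, 0]
    - [0, 0.0017, 0.0033, 0.0017, 0, 0, 0]
    - [0, 0.0017, 0.0033, 0.0017, 0, 0, 0]
    - [0, 0.0017, 0.0033, 0.0017, 0, 0, 0]
    - [0, 0.0017, 0.0033, 0.0017, 0, 0, 0]
  clamp_n: 50

```text
clock: 4.53
ee_pos: [0.4673, -0.2868, 0.0764]
ee_rot: [-180.0, 0.0, 168.3]
ft_force: [0.1, -0.5, 2.3]
gripper_width: 0.249
grasp_force: 49.4
```

```bash
python3 go.py .468 -.2865 .077 168.5
```

```text
[-0.0006  0.0005 -0.0006] [-0.01  0.02 -0.19]
```

Gripped: the opening of 0.249 works out to 21 mm. Lifting straight up.

In the tool's units: -0.15 m is -0.25, -0.14 m is -0.2333.

Request:
shift_gripper:
  plan:
    - [0, 0, 0, -0.0167, 0, 0, 0]
    - [0, 0, 0, -0.05, 0, 0, 0]
    - [0, 0, 0, -0.1, 0, 0, 0]
    - [0, 0, 0, -0.1667, 0, 0, 0]
    - [0, 0, 0, -0.2333, 0, 0, 0]
    - [0, 0, 0, -0.25, 0, 0, 0]
    - [0, 0, 0, -0.25, 0, 0, 0]
  clamp_n: 60

```text
clock: 5.4
ee_pos: [0.4671, -0.2863, 0.2263]
ee_rot: [180.0, 0.0, 168.3]
ft_force: [-0.8, 0.3, -2.1]
gripper_width: 0.249
grasp_force: 58.7
```

```bash
python3 go.py .55 0 .225 175 .587 .2627 .225 178.6
```

```text
[-0.0233  0.2972  0.0014] [ 0.02  0.02 -6.67]
[-0.0064  0.5619  0.0015] [  0.02   0.02 -10.27]
```

In the tool's units: 0.562 m is 0.9367, 0.54 m is 0.9, -10.3 degrees is -0.0899.

Request:
shift_gripper:
  plan:
    - [0, 0, 0.0833, 0, 0, 0, -0.0087]
    - [0, 0, 0.1667, 0, 0, 0, -0.0175]
    - [0, 0, 0.25, 0, 0, 0, -0.0262]
    - [-0, 0, 0.3333, 0, 0, 0, -0.0349]
    - [0, -0.0033, 0.4167, 0, 0, 0, -0.0436]
    - [0, -0.005, 0.5, 0, 0, 0, -0.0524]
    - [0, -0.0067, 0.5833, 0, 0, 0, -0.0611]
    - [0, -0.0083, 0.6667, 0, 0, 0, -0.0698]
    - [0, -0.0083, 0.75, 0, 0, 0, -0.0785]
    - [0, -0.01, 0.8333, 0, 0, 0, -0.0873]
    - [0, -0.01, 0.9, 0, 0, 0, -0.0899]
    - [0, -0.01, 0.9367, 0, 0, 0, -0.0899]

```text
clock: 6.9
ee_pos: [0.5856, 0.2646, 0.2237]
ee_rot: [-179.9, -0.2, 178.8]
ft_force: [-0.6, -0.3, -1.4]
gripper_width: 0.252
grasp_force: 58.9
```

Request:
shift_gripper:
  plan:
    - [0, 0, 0, 0, 0, 0, 0]
    - [0, 0, 0, 0, 0, 0, 0]
    - [0, 0, 0, 0, 0, 0, 0]

```text
clock: 7.28
ee_pos: [0.5872, 0.2602, 0.2265]
ee_rot: [-180.0, 0.0, 178.4]
ft_force: [-0.5, 0.1, -0.8]
gripper_width: 0.249
grasp_force: 59.0
```

Run:
```python
from bench import robot, camrig, ticket
import cv2,numpy as np,json
for n in('top','side','wrist'):
    c=camrig.camera(n);json.dump({k:np.array(v).tolist() for k,v in c.items() if k!='frame'},open(f'{n}2.json','w'))
    cv2.imwrite(f'pics/{n}2.png',c['frame'][:,:,::-1])
s=robot.observe();print(s['ee_pos'],s['ee_rot'])
a=cv2.imread('pics/side2.png')[190:350,80:290];cv2.imwrite('pics/c3.png',cv2.resize(a,None,fx=3.6,fy=3.6,interpolation=cv2.INTER_CUBIC))
```

```bash
python3 go.py .587 .2627 .225 178.6
```

```text
[0.58710055 0.26138293 0.22667485] [1.79997622e+02 2.48581415e-02 1.78528783e+02]
[0.0001 0.0013 0.0017] [ 0.    0.02 -0.07]
```

View pics/wrist2.png

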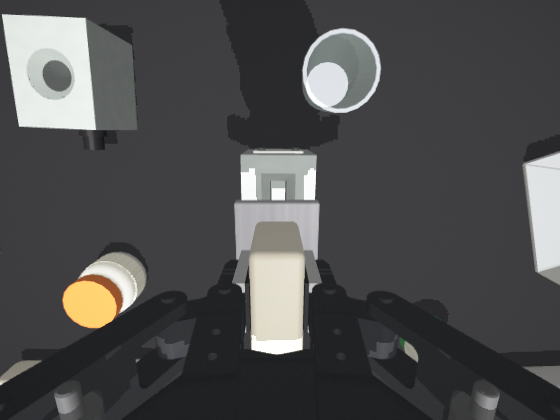

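View pics/c3.png

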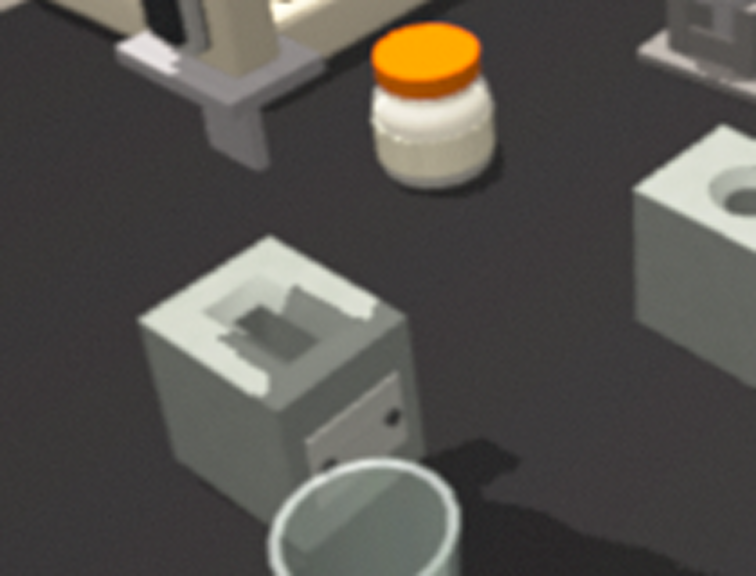

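The wrist view shows the shoulder's far edge from (235,202) to (319,202), and the slot lies straight ahead. Side crop c3 shows the tongue's lower corners at about (212,143) and (260,170), hanging upright. I'll work out the key's offset in the hand.

Run:
```python
from geo import *
w=json.load(open('wrist2.json'));s=json.load(open('side2.json'))
print('edge',onz('w',[(235,202),(319,202)],.2183,w).round(4))
sp=lambda p:np.c_[80+np.array(p)[:,0]/3.6,190+np.array(p)[:,1]/3.6]
print('tongue',onz('side',sp([(212,143),(260,170)]),.168,s).round(4))
print('shoulder top',onz('side',sp([(118,47),(235,102),(326,65)]),.218,s).round(4))
def box(x,y,yaw,L,W,z):
    c,n=np.cos(np.radians(yaw)),np.sin(np.radians(yaw));return [[x+c*a-n*b,y+n*a+c*b,z] for a,b in((L,W),(L,-W),(-L,-W),(-L,W))]
f=lambda q:((q-[80,190])*3.6).round(0).tolist()
print('pred tongue',f(proj('side',box(.587,.2614,178.5,.015,.003,.168),s)))
print('pred should top',f(proj('side',box(.587,.2614,178.5,.034,.022,.218),s)))
print('pred should wrist',proj('w',box(.587,.2614,178.5,.034,.022,.2183),w).round(0).tolist())
```

```text
edge [[0.5554 0.2409 0.2183]
 [0.5565 0.2837 0.2183]]
tongue [[0.6039 0.2624 0.168 ]
 [0.5739 0.2637 0.168 ]]
shoulder top [[0.6197 0.2829 0.218 ]
 [0.5538 0.2825 0.218 ]
 [0.546  0.2465 0.218 ]]
pred tongue [[273.0, 166.0], [261.0, 173.0], [212.0, 146.0], [224.0, 140.0]]
pred should top [[326.0, 53.0], [232.0, 104.0], [116.0, 45.0], [211.0, -0.0]]
pred should wrist [[233.0, 196.0], [320.0, 196.0], [316.0, 314.0], [238.0, 314.0]]
```

The key sits about 2 mm in +x of the TCP, so I'm correcting for that and going down to just above the mouth.

In the tool's units: 0.07 m is 0.1167, 0.002 m is 0.0033.

Request:
shift_gripper:
  plan:
    - [0, 0.0033, 0.0017, 0.025, 0, 0, 0]
    - [0, 0.0033, 0.0017, 0.0583, 0, 0, 0]
    - [0, 0.0033, 0.0017, 0.0917, 0, 0, 0]
    - [0, 0.0033, 0.0017, 0.1167, 0, 0, 0]
    - [0, 0.0033, 0.0017, 0.1167, 0, 0, 0]
    - [0, 0.0033, 0.0017, 0.1167, 0, 0, 0]

```text
clock: 8.18
ee_pos: [0.5854, 0.2637, 0.1567]
ee_rot: [180.0, 0.0, 178.6]
ft_force: [0.1, 0.2, -0.8]
gripper_width: 0.252
grasp_force: 58.9
```

```bash
python3 go.py .585 .2627 .1014 178.6
```

```text
[ 0.0004 -0.001   0.0553] [0.02 0.05 0.01]
```

In the tool's units: 0.028 m is 0.0467, 0.024 m is 0.04.

Request:
shift_gripper:
  plan:
    - [0, 0, -0.0008, 0.01, 0, 0, 0]
    - [0, 0, -0.0008, 0.02, 0, 0, 0]
    - [0, 0, -0.0008, 0.03, 0, 0, 0]
    - [0, 0, -0.0008, 0.04, 0, 0, 0]
    - [0, 0, -0.0008, 0.0467, 0, 0, 0]
    - [0, 0, -0.0008, 0.0467, 0, 0, 0]

```text
clock: 8.93
ee_pos: [0.5847, 0.2629, 0.1279]
ee_rot: [-180.0, -0.0, 178.6]
ft_force: [0.1, 0.5, -1.1]
gripper_width: 0.255
grasp_force: 58.9
```

```bash
python3 go.py .585 .2627 .1014 178.6
```

```text
[-0.0003 -0.0002  0.0265] [-0.02 -0.03  0.01]
```

In the tool's units: 0.027 m is 0.045, 0.026 m is 0.0433.

Request:
shift_gripper:
  plan:
    - [0, 0, 0, 0.01, 0, 0, 0]
    - [0, 0, 0, 0.02, 0, 0, 0]
    - [0, 0, 0, 0.03, 0, 0, 0]
    - [0, 0, 0, 0.0383, 0, 0, 0]
    - [0, 0, 0, 0.0417, 0, 0, 0]
    - [0, 0, 0, 0.0433, 0, 0, 0]
    - [0, 0, 0, 0.045, 0, 0, 0]
    - [0, 0, 0, 0.045, 0, 0, 0]

```text
clock: 9.93
ee_pos: [0.5851, 0.2631, 0.1015]
ee_rot: [180.0, 0.0, 178.6]
ft_force: [0.2, 0.7, -1.1]
gripper_width: 0.252
grasp_force: 59.2
```

```bash
python3 go.py .585 .2627 .1014 178.6
```

```text
[ 0.     -0.0004  0.0001] [0.01 0.02 0.01]
```

No contact force yet, so I'll ease down until it seats.

In the tool's units: 0.002 m is 0.0033, 0.001 m is 0.0017.

Request:
shift_gripper:
  plan:
    - [0, 0, 0, 0.0017, 0, 0, 0]
    - [0, 0, 0, 0.0033, 0, 0, 0]
    - [0, 0, 0, 0.0033, 0, 0, 0]

```text
clock: 10.3
ee_pos: [0.5851, 0.2631, 0.1015]
ee_rot: [180.0, 0.0, 178.6]
ft_force: [-5.4, -2.8, 11.5]
gripper_width: 0.254
grasp_force: 60.9
```

```bash
python3 go.py .585 .2627 .1014 178.6
```

```text
[ 0.0001 -0.0004  0.0001] [0.03 0.02 0.02]
```

It seated at the expected height with 11 N upward. I'm releasing and retreating.

In the tool's units: -0.0005 m is -0.0008.

Request:
shift_gripper:
  plan:
    - [0, 0, 0, -0.0008, 0, 0, 0]
    - [0.4, 0, 0, -0.0008, 0, 0, 0]
    - [0.7, 0, 0, -0.0008, 0, 0, 0]
    - [1, 0, 0, -0.0008, 0, 0, 0]
    - [1, 0, 0, -0.0008, 0, 0, 0]
    - [1, 0, 0, -0.0008, 0, 0, 0]
    - [1, 0, 0, -0.0008, 0, 0, 0]
    - [1, 0, 0, -0.0008, 0, 0, 0]

```text
clock: 11.3
ee_pos: [0.5849, 0.263, 0.0998]
ee_rot: [180.0, 0.0, 178.6]
ft_force: [-0.7, -0.9, 0.1]
gripper_width: 1.003
grasp_force: 0.0
```

Request:
shift_gripper:
  plan:
    - [1, 0, 0, -0.0167, 0, 0, 0]
    - [1, 0, 0, -0.05, 0, 0, 0]
    - [1, 0, 0, -0.1, 0, 0, 0]
    - [1, 0, 0, -0.1667, 0, 0, 0]
    - [1, 0, 0, -0.2333, 0, 0, 0]
    - [1, 0, 0, -0.2333, 0, 0, 0]
    - [1, 0, 0, -0.2333, 0, 0, 0]
    - [1, 0, 0, -0.2333, 0, 0, 0]

```text
clock: 12.3
ee_pos: [0.5842, 0.2627, 0.2389]
ee_rot: [-179.9, -0.1, 178.6]
ft_force: [-0.3, -0.2, 0.2]
gripper_width: 1.004
grasp_force: 0.0
```

Run:
```python
from bench import robot, camrig, ticket
import cv2,numpy as np
from geo import *
c=camrig.camera('side')['frame'][:,:,::-1];w=camrig.camera('top')['frame'][:,:,::-1]
def box(x,y,yaw,L,W,z):
    c,n=np.cos(np.radians(yaw)),np.sin(np.radians(yaw));return [[x+c*a-n*b,y+n*a+c*b,z] for a,b in((L,W),(L,-W),(-L,-W),(-L,W))]
for z,L,W in((.138,.025,.011),(.093,.034,.022)):print(((proj('side',box(.587,.263,178.6,L,W,z))-[110,210])*4).round(0).tolist())
a=cv2.resize(c[210:350,110:220],None,fx=4,fy=4,interpolation=cv2.INTER_CUBIC)
b=cv2.resize(w[120:260,80:170],None,fx=4,fy=4,interpolation=cv2.INTER_CUBIC)
cv2.imwrite('pics/f.png',np.hstack([a,b]))
print(robot.observe()['gripper_width'],robot.observe()['clock'])
```

```text
[[228.0, 172.0], [180.0, 203.0], [91.0, 151.0], [139.0, 123.0]]
[[282.0, 258.0], [192.0, 324.0], [74.0, 250.0], [165.0, 191.0]]
1.0003758829498584 12.4
```

View pics/f.png

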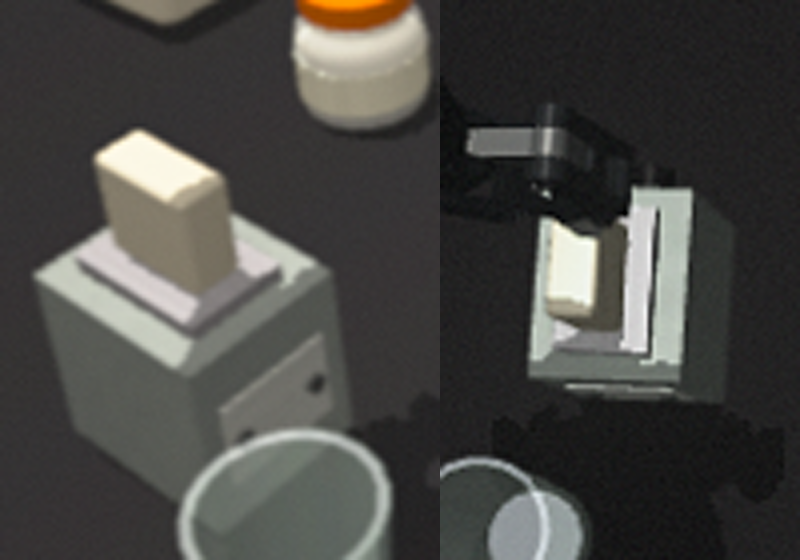

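The picture shows the shoulder flat on the switch, with corners at about (78,258), (195,328) and (282,268). That's within 1–3 camera pixels of the fully-home prediction, the handle is upright, and the gripper is clear. Handing in.

```bash
python3 -c "
from bench import robot, camrig, ticket
print(ticket.sign_off())"
```

```text
the job is handed in; nothing more can be done
None
```

The flat-tongue key is fully home in the guard switch slot with its shoulder flush and released, the round-pin key was left parked, and the job was handed in at about 12.4 s.

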